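# Sort solid from hollow castings on the workbench

### The arm

A 6-joint arm with a two-finger parallel gripper is mounted at the origin on the work surface. World frame = base frame: x ahead of the robot, y to its left, z up, the work surface at z = 0. Lengths are in m, angles in degrees, forces in N, time in s.
With the tool pointing down it reaches from about 0.3 to 0.75 m from the base axis. Payload 8.5 kg.
Tool frame: the origin (TCP) lies at the very end of the fingers, on their centre line; the grasp point (between the pads) lies 19 mm behind it (env.pinch_z is the distance from the TCP to the grasp point, in m); z points along the fingers, y is the line along which they close (so a half turn about z gives the same grasp; the last joint's range is limited). The gripper opens to 85 mm and grips with 20 to 120 N. Pads are 22 mm wide; open, the fingers measure 114 mm over their backs; the gripper's body (76 mm by 85 mm) begins 54 mm behind the grasp point. The pads swing forward as they close: fully open they stand 13 mm farther back than shut.
Start: joints at [-88.883, 21.807, 74.336, -0, 83.858, -12.336], TCP at [0.128, -0.535, 0.231] pointing down, gripper open.
Joint ranges: [-178.18, 178.18], [-50.72, 133.34], [12.68, 142.11], [-81.47, 261.47], [9.98, 163.14], [-165.26, 165.26]. Speed limits (degrees/s): [136.94, 136.94, 180, 180, 180, 180].

### API

Orientations are given as a 3x3 rotation matrix whose columns are the frame's x, y, z axes.
In Python, from rig import env, viewer gives the robot as it stands.
- The arm moves only by the tool drive_tool, never from a script. Its argument "series" is a list of rows, each a list of 3 entries, a list of its own where there are three numbers: the shift along the tool's x, y, z in m, then the turn about the tool's z in degrees, then the finger opening in m, from 0 to 0.0854. A call has 1 to 20 rows; each row is the pose to reach, as a shift and turn from the pose commanded when the call began, along the tool's axes at that moment; what a row does not reach only later rows make up. A row lasts 1/10 s, in which the tool goes at most 50 mm and 8.59 degrees, less where a joint would pass 70% of its speed; a pose out of reach is approached as far as the arm can. A call with a gripper value outside its range is refused whole. The fingers move at their own pace and stop on an object; "newtons" is the grip in N (left out, the last holds). Time passes only in rows, so rows that repeat a pose let the fingers close. It gives the time, the measured TCP pose, the force, the opening and the grip force at its end, in the units of the state.
- env.observe(): the state, without advancing time (a new reading comes with each control period).
- viewer.get_image(name): name is "scene" or "top"; returns a dict with "img" (480x640x3 uint8, red, green, blue), "depth" (480x640 float32, m along the optical axis (not along the pixel's ray), 0 where there is no reading), "camera_matrix" (3x3 intrinsics, pixels), "rvec" (rotation vector, rad) and "tvec" (3), from world to camera coordinates, as OpenCV has them. Camera axes: x right, y down, z forward; pixel columns grow to the right and rows downward; lengths in m; the calibration is good to about 2 mm. A picture is of the moment at which its call begins.
- env.close_job(): hands the job in; it is judged then, once.
The state is a dict: "time_s": time; "q": joint angles; "qvel": joint speeds; "joint_efforts": joint torques, N m; "position": TCP position; "tool_rot": TCP orientation; "ft_force": force on the tool from outside, world axes, zero at the start; "wrist_torque": the same for the moment, N m; "grip_width": finger opening in m; "gripper_force": force on a finger pad.
Only numpy, scipy, OpenCV 4.12 (cv2) and the standard library are available. Lean on these libraries where they do the work, as an engineer would, in place of code of your own. Each camera call takes 0.05 s, during which the arm holds its last target. There are 200 camera calls.

### The job

Some of these three look-alike castings are solid and the others hollow: find out which by pressing on the overhanging rim of each and feeling how hard it is to tip. Then slide every solid one fully in between the walls of the timber bay and every hollow one fully in between the walls of the steel bay, standing flat on its foot. Do not pick the castings up or tip them over, and leave the other things on the bench where they are.

Things in the scene. Friction and masses are not known exactly. Their poses are not given: they have to be found in the camera images.
- casting_a_mid (a point): centre (12 mm above its foot) of a round iron casting, 24 mm high, standing on its boss (36 mm in diameter, 12 mm high). On the boss lies a flat flange, 90 mm in diameter, 12 mm thick, overhanging the boss by 27 mm all round, its top 24 mm above the bench. Too wide to grasp. Solid or hollow: all three look the same
- casting_b_mid (a point): centre (12 mm above its foot) of a round iron casting, 24 mm high, standing on its boss (36 mm in diameter, 12 mm high). On the boss lies a flat flange, 90 mm in diameter, 12 mm thick, overhanging the boss by 27 mm all round, its top 24 mm above the bench. Too wide to grasp. Solid or hollow: all three look the same
- casting_c_mid (a point): centre (12 mm above its foot) of a round iron casting, 24 mm high, standing on its boss (36 mm in diameter, 12 mm high). On the boss lies a flat flange, 90 mm in diameter, 12 mm thick, overhanging the boss by 27 mm all round, its top 24 mm above the bench. Too wide to grasp. Solid or hollow: all three look the same
- timber_bay: the bay with thick timber walls (24 mm thick). Origin: its middle, on the bench. y axis along the bay, between the walls; x across. Walls 196 mm long, 42 mm high, 104 mm apart (inner faces at x = +-52 mm). Open at both ends, no raised floor, fixed; takes two castings one behind the other. One bay is on the left, the other on the right (which varies), a little askew
- steel_bay: the bay with thin steel walls (5 mm thick). Origin: its middle, on the bench. y axis along the bay, between the walls; x across. Walls 196 mm long, 42 mm high, 104 mm apart (inner faces at x = +-52 mm). Open at both ends, no raised floor, fixed; takes two castings one behind the other. One bay is on the left, the other on the right (which varies), a little askew
- table: the plywood workbench; its top is the work surface
- tape_roll_mid (a point): bystander: middle of a roll of teal tape standing flat, 84 mm in diameter, 45 mm high
- tin_mid (a point): bystander: middle of an upright metal tin, 60 mm in diameter, 75 mm high
- offcut_mid (a point): bystander: middle of a timber offcut, 55 x 40 x 35 mm (x, y, z)
- mug_mid (a point): bystander: middle of a white mug, 72 mm in diameter at the rim, 78 mm high, handle to its +y side reaching about 65 mm from the middle
- pencil: bystander: red carpenter's pencil lying flat along its x axis, 170 x 14 x 8 mm; origin under its centre
- screwdriver_grip (a point): bystander: handle of a screwdriver lying along its x axis, about 200 mm long in all
- wrench_grip (a point): bystander: handle of a wrench lying along its x axis, about 200 mm long in all
- casting_a: the casting of point casting_a_mid; origin: centre of its foot, z its axis. Solid about 0.64 kg, hollow about 0.20 kg (within 10 %); the letter says nothing, the number of each kind is not told, but no bay gets more than two. Pressing the flange's outer edge straight down tips it about the boss's edge; 6 mm down it takes 6 to 8 N if solid, 2 to 3.5 N if hollow, and it may slide a few mm; let go, it settles back
- casting_b: the casting of point casting_b_mid; origin: centre of its foot, z its axis. Solid about 0.64 kg, hollow about 0.20 kg (within 10 %); the letter says nothing, the number of each kind is not told, but no bay gets more than two. Pressing the flange's outer edge straight down tips it about the boss's edge; 6 mm down it takes 6 to 8 N if solid, 2 to 3.5 N if hollow, and it may slide a few mm; let go, it settles back
- casting_c: the casting of point casting_c_mid; origin: centre of its foot, z its axis. Solid about 0.64 kg, hollow about 0.20 kg (within 10 %); the letter says nothing, the number of each kind is not told, but no bay gets more than two. Pressing the flange's outer edge straight down tips it about the boss's edge; 6 mm down it takes 6 to 8 N if solid, 2 to 3.5 N if hollow, and it may slide a few mm; let go, it settles back
Not all that is in view belongs to the job. What is shaped like the casting_a but purple or turquoise is not meant.

How it is judged (in metres and radians):
At the end, for the whole second after the job is handed in: Each solid casting (pressing on the bench with over 3.9 N) is in the timber bay, each hollow one (under 3.9 N) in the steel bay: centre within 62 mm of the bay's middle along it and 20 mm across, lower than 18 mm, upright within 0.1 rad, still (under 0.02 m/s) (((y of casting_a_mid in the frame of timber_bay between -0.062 and 0.062 m and x of casting_a_mid in the frame of timber_bay between -0.02 and 0.02 m and contact force between casting_a and table above 3.9 N) or (y of casting_a_mid in the frame of steel_bay between -0.062 and 0.062 m and x of casting_a_mid in the frame of steel_bay between -0.02 and 0.02 m and contact force between casting_a and table between 0.5 and 3.9 N)) and height (world z) of each of casting_a_mid, casting_b_mid, casting_c_mid below 0.018 m and angle between each of casting_a_mid, casting_b_mid, casting_c_mid's own z axis and vertical below 0.1 rad and linear speed of each of casting_a, casting_b, casting_c below 0.02 m/s and ((y of casting_b_mid in the frame of timber_bay between -0.062 and 0.062 m and x of casting_b_mid in the frame of timber_bay between -0.02 and 0.02 m and contact force between casting_b and table above 3.9 N) or (y of casting_b_mid in the frame of steel_bay between -0.062 and 0.062 m and x of casting_b_mid in the frame of steel_bay between -0.02 and 0.02 m and contact force between casting_b and table between 0.5 and 3.9 N)) and ((y of casting_c_mid in the frame of timber_bay between -0.062 and 0.062 m and x of casting_c_mid in the frame of timber_bay between -0.02 and 0.02 m and contact force between casting_c and table above 3.9 N) or (y of casting_c_mid in the frame of steel_bay between -0.062 and 0.062 m and x of casting_c_mid in the frame of steel_bay between -0.02 and 0.02 m and contact force between casting_c and table between 0.5 and 3.9 N))); the robot touches nothing.
It fails at once if a casting is picked up off the bench (its middle more than 50 mm above the bench) (height (world z) of any of casting_a_mid, casting_b_mid, casting_c_mid above 0.05 m).
It fails at once if a casting is tipped over (leaning more than 0.8 rad) (angle between any of casting_a_mid, casting_b_mid, casting_c_mid's own z axis and vertical above 0.8 rad).
It fails at once if one of the other loose things on the bench is displaced by more than 30 mm (distance of any of tape_roll_mid, tin_mid, offcut_mid, mug_mid, pencil, screwdriver_grip, wrench_grip from where it was at the start of the episode above 0.03 m).
It also fails if it takes over 72 s, if anything falls off the work surface, if the arm or the gripper's body presses on something with over 40 N, if the wrist force passes 120 N, or if a joint passes its speed limit or range.

## Working session

There is one attempt and no reset: what is moved stays moved. The work goes in short steps, Python scripts to look and compute and a tool call to move; the robot and the scene stay as the last step left them, time stands still between calls to the robot, and variables do not carry over. Pictures are saved under pics/ and viewed, at most 10 in all, crops included, and the job is handed in when it is done.

Besides the shell and the picture viewer there is one more tool, called after "Request:" in YAML: its name, and indented under it one key for each argument. drive_tool: Moves the arm, as the interface text tells. Its arguments: {"type":"object","properties":{"series":{"type":"array"},"newtons":{"type":"number"}},"required":["series"]}

```bash
mkdir -p pics; ls; python3 - <<'E'
from rig import env, viewer
import cv2,numpy as np
for n in("top","scene"):
    r=viewer.get_image(n); cv2.imwrite(f"pics/{n}0.png",r["img"][:,:,::-1]); np.savez(f"{n}0.npz",**r)
    R,_=cv2.Rodrigues(np.array(r["rvec"])); print(n,-R.T@np.array(r["tvec"]).ravel(),R.round(2).tolist(),r["camera_matrix"].tolist())
s=env.observe();print(s)
E
```

```text
pics
top [ 0.47177071 -0.0060051   1.31062861] [[0.02, -1.0, 0.0], [-1.0, -0.02, -0.07], [0.07, -0.0, -1.0]] [[596.1881844813473, 0.0, 321.3970638550964], [0.0, 596.1881844813473, 238.3023715160522], [0.0, 0.0, 1.0]]
scene [ 0.90191512 -0.5942638   1.04567547] [[0.84, 0.54, 0.01], [0.45, -0.7, -0.56], [-0.29, 0.47, -0.83]] [[490.7246087907352, 0.0, 314.90647821310597], [0.0, 490.7246087907352, 239.486735017556], [0.0, 0.0, 1.0]]
{'time_s': 0.1, 'q': array([-8.88825757e+01,  2.18379842e+01,  7.43785408e+01, -3.47732280e-04,
        8.38588524e+01, -1.23341821e+01]), 'qvel': array([-0.03601579, -0.14447803, -0.15736625,  0.02640413,  0.04692864,
        0.00591592]), 'joint_efforts': array([ 2.95014768e-03, -4.49220014e+01, -2.31653541e+01, -2.16681938e-04,
        3.72544382e-03,  5.01512176e-06]), 'position': array([ 0.12794913, -0.53464369,  0.23077652]), 'tool_rot': array([[ 9.72566600e-01,  2.32624605e-01, -3.16889413e-05],
       [ 2.32624444e-01, -9.72565750e-01,  1.31521542e-03],
       [ 2.75131889e-04, -1.28650622e-03, -9.99999135e-01]]), 'ft_force': array([ 0.12995198, -0.02671551, -0.29196278]), 'wrist_torque': array([-0.01260495, -0.04317804, -0.02963507]), 'gripper_force': 0.0, 'grip_width': 0.08518430092817919}
```

View pics/top0.png

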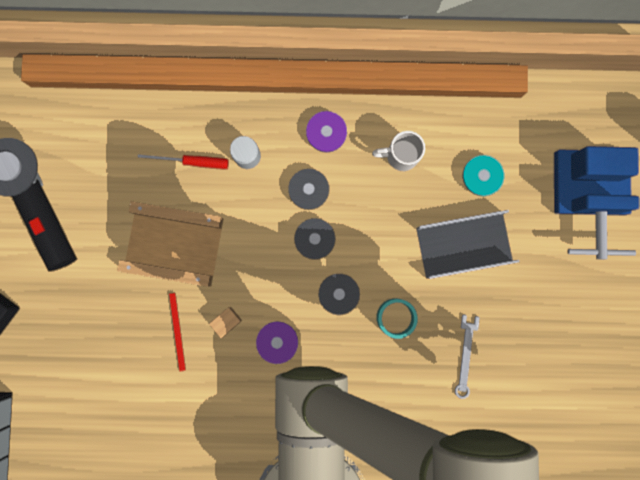

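View pics/scene0.png

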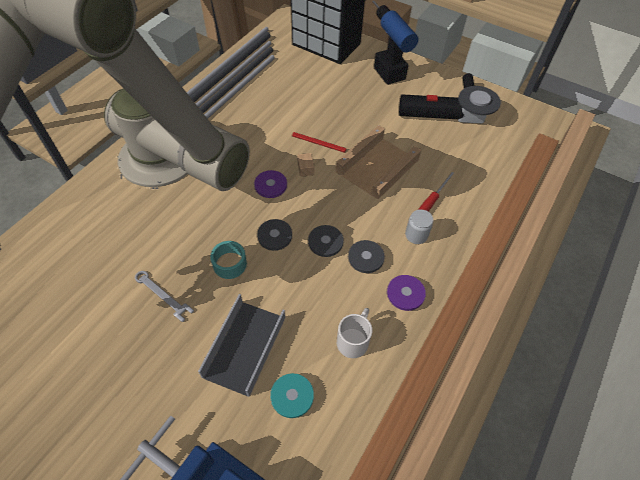

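The top view shows grey castings at about (308,189), (314,239) and (339,294). The timber bay is on the left at (172,245) and the steel bay on the right at (465,245). Purple and turquoise look-alikes are at (326,131), (277,342) and (483,175).

```bash
cat > h.py <<'E'
import cv2,numpy as np
def cam(r):
    R,_=cv2.Rodrigues(np.array(r["rvec"],float)); t=np.array(r["tvec"],float).ravel(); return R,t,np.array(r["camera_matrix"])
def plane(r,uv,z):
    R,t,K=cam(r); c=-R.T@t
    uv=np.atleast_2d(np.array(uv,float)); d=(R.T@np.linalg.inv(K)@np.c_[uv,np.ones(len(uv))].T).T
    return (c+d*((z-c[2])/d[:,2])[:,None])[:,:2]
def cloud(r):
    R,t,K=cam(r); v,u=np.mgrid[0:480,0:640]; D=r["depth"].astype(float)
    P=np.stack([(u-K[0,2])/K[0,0]*D,(v-K[1,2])/K[1,1]*D,D],-1)
    return (P-t)@R
def castings(r,near=None):
    hsv=cv2.cvtColor(r["img"],cv2.COLOR_RGB2HSV); W=cloud(r)
    m=((hsv[...,2]<115)&(hsv[...,1]<70)&(W[...,2]>.017)&(W[...,2]<.032)&(r["depth"]>0)&(np.abs(W[...,1])<.4)&(W[...,0]>.25)&(W[...,0]<.75)).astype(np.uint8)
    m=cv2.morphologyEx(m,cv2.MORPH_OPEN,np.ones((3,3)));out=[]
    for c in cv2.findContours(m,cv2.RETR_EXTERNAL,cv2.CHAIN_APPROX_NONE)[0]:
        if cv2.contourArea(c)<250: continue
        (x,y),rad=cv2.minEnclosingCircle(c); out.append((round(x),round(y),round(rad,1),plane(r,(x,y),.024)[0].round(4)))
    return out
E
python3 - <<'E'
from h import *
r=dict(np.load("top0.npz"));s=dict(np.load("scene0.npz"))
for q in(r,s): print(*castings(q),sep="\n")
W=cloud(r);ok=r["depth"]>0
m=((W[...,2]>.034)&(W[...,2]<.05)&ok&(np.abs(W[...,1])<.5)&(W[...,0]>.2)&(W[...,0]<.75)).astype(np.uint8)
for c in cv2.findContours(m,cv2.RETR_EXTERNAL,cv2.CHAIN_APPROX_NONE)[0]:
    if cv2.contourArea(c)<30 and len(c)<25: continue
    p=c[:,0]; P=W[p[:,1],p[:,0]]; print(len(c),p.mean(0).round(),np.median(P[:,2]).round(3),[tuple(np.round(cv2.boxPoints(cv2.minAreaRect(P[:,:2].astype(np.float32)))[i],3).tolist()) for i in range(4)])
m=((W[...,2]>.005)&ok)
for n,uv in dict(tin=(245,150),mug=(407,150),tape=(397,318),off=(225,322),pen=(177,330),wr=(465,350),sd=(205,161),purp=(277,342),purp2=(326,131),teal=(483,175)).items(): print(n,plane(r,uv,.04)[0].round(3))
print("scrdr tip",plane(r,(138,157),0),"pen end",plane(r,(172,291),0))
E
```

```text
(339, 294, 20.5, array([ 0.4446, -0.0481]))
(314, 238, 20.5, array([0.563 , 0.0067]))
(308, 189, 20.2, array([0.6712, 0.0226]))
(366, 255, 18.0, array([0.6729, 0.0173]))
(325, 240, 17.6, array([0.5639, 0.0025]))
(274, 234, 17.4, array([ 0.4463, -0.0523]))
102 [224. 323.] 0.036 [(0.34599998593330383, 0.20100000500679016), (0.382999986410141, 0.1599999964237213), (0.41200000047683716, 0.18700000643730164), (0.37599998712539673, 0.2280000001192093)]
112 [398. 318.] 0.043 [(0.35199999809265137, -0.1340000033378601), (0.3569999933242798, -0.2160000056028366), (0.4390000104904175, -0.210999995470047), (0.4339999854564667, -0.1289999932050705)]
180 [474. 269.] 0.042 [(0.48100000619888306, -0.23899999260902405), (0.5199999809265137, -0.4300000071525574), (0.5249999761581421, -0.42899999022483826), (0.4860000014305115, -0.23800000548362732)]
202 [163. 273.] 0.042 [(0.45399999618530273, 0.23000000417232513), (0.4779999852180481, 0.22699999809265137), (0.5080000162124634, 0.421999990940094), (0.48399999737739563, 0.4259999990463257)]
180 [464. 219.] 0.041 [(0.5870000123977661, -0.21699999272823
[... 278 characters left out ...]
97705), (0.6100000143051147, 0.4059999883174896)]
57 [399. 163.] 0.042 [(0.7080000042915344, -0.19300000369548798), (0.7210000157356262, -0.20000000298023224), (0.7490000128746033, -0.15000000596046448), (0.7360000014305115, -0.14300000667572021)]
56 [251. 161.] 0.041 [(0.7039999961853027, 0.16500000655651093), (0.734000027179718, 0.11999999731779099), (0.7490000128746033, 0.12999999523162842), (0.718999981880188, 0.17499999701976776)]
tin [0.75 0.16]
mug [ 0.757 -0.19 ]
tape [ 0.396 -0.172]
off [0.381 0.192]
pen [0.362 0.292]
wr [ 0.332 -0.316]
sd [0.724 0.246]
purp [0.341 0.081]
purp2 [ 0.795 -0.014]
teal [ 0.706 -0.354]
scrdr tip [[0.73777025 0.40269872]] pen end [[0.44266995 0.31595304]]
```

Request:
drive_tool:
  series:
    - [[0.43, -0.44, 0.08], -76.6, 0]
    - [[0.43, -0.44, 0.08], -76.6, 0]
    - [[0.43, -0.44, 0.08], -76.6, 0]
    - [[0.43, -0.44, 0.08], -76.6, 0]
    - [[0.43, -0.44, 0.08], -76.6, 0]
    - [[0.43, -0.44, 0.08], -76.6, 0]
    - [[0.43, -0.44, 0.08], -76.6, 0]
    - [[0.43, -0.44, 0.08], -76.6, 0]
    - [[0.43, -0.44, 0.08], -76.6, 0]
    - [[0.43, -0.44, 0.08], -76.6, 0]
    - [[0.43, -0.44, 0.08], -76.6, 0]
    - [[0.4316, -0.4418, 0.13], -76.6, 0]
    - [[0.4316, -0.4418, 0.16], -76.6, 0]
    - [[0.4316, -0.4418, 0.188], -76.6, 0]
    - [[0.4316, -0.4418, 0.188], -76.6, 0]
    - [[0.4316, -0.4418, 0.188], -76.6, 0]

```text
time_s: 1.7
position: [0.4449, -0.005, 0.0438]
tool_rot: [[-0.001, 1.0, -0.001], [1.0, 0.001, 0.0], [0.0, -0.001, -1.0]]
ft_force: [0.3, 0.0, 0.8]
grip_width: 0.0003
gripper_force: 0.0
```

Request:
drive_tool:
  series:
    - [[0, 0, 0.012], 0, 0]
    - [[0, 0, 0.017], 0, 0]
    - [[0, 0, 0.02], 0, 0]
    - [[0, 0, 0.023], 0, 0]
    - [[0, 0, 0.0258], 0, 0]
    - [[0, 0, 0.0258], 0, 0]
    - [[0, 0, 0.0258], 0, 0]
    - [[0, 0, 0.0258], 0, 0]

```text
time_s: 2.5
position: [0.4451, -0.0048, 0.0179]
tool_rot: [[-0.001, 1.0, 0.001], [1.0, 0.001, -0.0], [-0.0, 0.001, -1.0]]
ft_force: [-0.2, 2.7, 2.8]
grip_width: -0.0
gripper_force: 1.7
```

```bash
python3 -c "
from rig import env,viewer
for i in range(4):
    viewer.get_image('top'); s=env.observe(); print(s['position'],s['ft_force'],s['wrist_torque'])"
```

```text
[ 0.44507048 -0.00479643  0.01781175] [0.83448655 3.13069078 3.43256021] [ 0.42514974 -0.05836633  0.0385398 ]
[ 0.44504762 -0.00477803  0.01772694] [1.29410721 2.45310401 3.37384998] [ 0.5199883  -0.06245064  0.01998463]
[ 0.44500975 -0.00478375  0.01768008] [-0.26084401  2.13115612  3.53406377] [ 0.53180647 -0.07389177 -0.03785832]
[ 0.44499327 -0.00475686  0.01764132] [0.26288766 2.24650337 2.15475556] [ 0.49808097 -0.13736847  0.04447962]
```

Request:
drive_tool:
  series:
    - [[0, 0, -0.026], 0, 0]
    - [[0.027, 0.06, -0.026], 0, 0]
    - [[0.053, 0.118, -0.02], 0, 0]
    - [[0.053, 0.118, -0.018], 0, 0]
    - [[0.053, 0.118, -0.018], 0, 0]
    - [[0.053, 0.118, -0.018], 0, 0]

```text
time_s: 3.3
position: [0.5623, 0.0483, 0.0348]
tool_rot: [[-0.002, 1.0, -0.002], [1.0, 0.002, -0.0], [-0.0, -0.002, -1.0]]
ft_force: [-0.4, -0.4, -0.7]
grip_width: -0.0004
gripper_force: 0.0
```

Request:
drive_tool:
  series:
    - [[0, 0, 0.008], 0, 0]
    - [[0, 0, 0.011], 0, 0]
    - [[0, 0, 0.014], 0, 0]
    - [[0, 0, 0.016], 0, 0]
    - [[0, 0, 0.018], 0, 0]
    - [[0, 0, 0.018], 0, 0]
    - [[0, 0, 0.018], 0, 0]
    - [[0, 0, 0.018], 0, 0]

```text
time_s: 4.1
position: [0.563, 0.0496, 0.0189]
tool_rot: [[-0.0, 1.0, 0.002], [1.0, 0.0, 0.002], [0.002, 0.002, -1.0]]
ft_force: [-1.3, 10.5, 13.1]
grip_width: 0.0001
gripper_force: 7.4
```

```bash
python3 -c "
from rig import env,viewer
for i in range(3):
    viewer.get_image('top'); s=env.observe(); print(s['position'],s['ft_force'])"
```

```text
[0.5629978  0.0496035  0.01890809] [-0.59715657 11.12684542 12.31110757]
[0.56299642 0.0496178  0.01895513] [-0.19910951 12.05043209 12.18107736]
[0.56298062 0.04960002 0.0189157 ] [-1.00559438 10.74970758 12.32044578]
```

Request:
drive_tool:
  series:
    - [[0, 0, -0.026], 0, 0]
    - [[0.008, 0.055, -0.026], 0, 0]
    - [[0.015, 0.1085, -0.02], 0, 0]
    - [[0.015, 0.1085, -0.018], 0, 0]
    - [[0.015, 0.1085, -0.018], 0, 0]
    - [[0.015, 0.1085, -0.018], 0, 0]

```text
time_s: 4.85
position: [0.6702, 0.0631, 0.0351]
tool_rot: [[-0.001, 1.0, -0.002], [1.0, 0.001, 0.0], [0.0, -0.002, -1.0]]
ft_force: [-0.3, -0.8, 0.4]
grip_width: -0.0
gripper_force: 0.0
```

Request:
drive_tool:
  series:
    - [[0, 0, 0.008], 0, 0]
    - [[0, 0, 0.011], 0, 0]
    - [[0, 0, 0.014], 0, 0]
    - [[0, 0, 0.016], 0, 0]
    - [[0, 0, 0.018], 0, 0]
    - [[0, 0, 0.018], 0, 0]
    - [[0, 0, 0.018], 0, 0]
    - [[0, 0, 0.018], 0, 0]

```text
time_s: 5.65
position: [0.6714, 0.0636, 0.0178]
tool_rot: [[-0.001, 1.0, 0.0], [1.0, 0.001, 0.0], [0.0, 0.0, -1.0]]
ft_force: [-0.2, 3.9, 4.0]
grip_width: -0.0002
gripper_force: 2.4
```

```bash
python3 -c "
from rig import env,viewer
for i in range(3):
    viewer.get_image('top'); s=env.observe(); print(s['position'],s['ft_force'])"
```

```text
[0.67138333 0.063548   0.01773742] [-0.47248654  2.6612897   2.6276982 ]
[0.67138103 0.06346982 0.01770256] [-0.63558137  2.43404658  3.40894357]
[0.67135326 0.06344359 0.01759602] [-0.01490013  2.33146863  3.32314128]
```

Request:
drive_tool:
  series:
    - [[0, 0, -0.03], 0, 0]
    - [[0, 0, -0.04], 0, 0]
    - [[0, 0, -0.04], 0, 0]

```text
time_s: 6.1
position: [0.6721, 0.0629, 0.0588]
tool_rot: [[-0.001, 1.0, 0.003], [1.0, 0.001, -0.001], [-0.001, 0.003, -1.0]]
ft_force: [0.2, 0.6, 0.4]
grip_width: 0.0001
gripper_force: 0.0
```

```bash
python3 -c "
from rig import env,viewer
from h import *
r=viewer.get_image('scene');print(*castings(r),sep='\n')
r=viewer.get_image('top');print(*castings(r),sep='\n')
s=env.observe(); print(s['time_s'],s['position'],s['ft_force'])"
```

```text
(365, 257, 18.1, array([0.6739, 0.0131]))
(325, 241, 17.4, array([ 0.5654, -0.0016]))
(273, 235, 17.3, array([ 0.4475, -0.0575]))
(341, 294, 20.8, array([ 0.4451, -0.053 ]))
(316, 238, 20.2, array([0.5635, 0.0039]))
(318, 190, 17.9, array([ 6.684e-01, -1.000e-04]))
6.2 [0.67092834 0.06310115 0.05655343] [ 0.95185425 -0.58642238 -0.01901419]
```

P2, the middle casting, is solid at about 12 N. P1 and P3 are hollow at about 3 N. I'll push P2 into the timber bay first.

Request:
drive_tool:
  series:
    - [[-0.06, -0.04, 0], -21, 0.05]
    - [[-0.119, -0.086, 0], -21, 0.05]
    - [[-0.119, -0.086, 0], -21, 0.05]
    - [[-0.119, -0.086, 0], -21, 0.05]
    - [[-0.119, -0.086, 0], -21, 0.05]
    - [[-0.119, -0.086, 0.025], -21, 0.05]
    - [[-0.119, -0.086, 0.051], -21, 0.05]
    - [[-0.119, -0.086, 0.051], -21, 0.05]
    - [[-0.119, -0.086, 0.051], -21, 0.05]

```text
time_s: 7.1
position: [0.5859, -0.0549, 0.0064]
tool_rot: [[-0.36, 0.933, -0.001], [0.933, 0.36, 0.0], [0.0, -0.001, -1.0]]
ft_force: [-0.1, -0.7, 0.8]
grip_width: 0.05
gripper_force: 0.0
```

```bash
cat >> h.py <<'E'
def rows(R,pos,wps,sgn,step=.011,off=.0485,w=.05,z=.006):
    """wps: casting (x,y,push yaw deg); first is where it is now. prints rows in current tool frame"""
    R=np.array(R);y0=np.degrees(np.arctan2(R[1,0],R[0,0]));W=np.array(wps,float);L=[W[0]]
    for a,b in zip(W[:-1],W[1:]):
        n=max(1,int(np.ceil(max(np.hypot(*(b-a)[:2])/step,abs(b[2]-a[2])/6))));L+=[a+(b-a)*k/n for k in range(1,n+1)]
    out=[]
    for x,y,a in L:
        t=np.radians(a);p=np.array([x-off*np.cos(t),y-off*np.sin(t),z]);d=R.T@(p-np.array(pos))
        tool=a if sgn>0 else a+180
        turn=-((tool-y0+180)%360-180); out.append([d.round(4).tolist(),round(turn,1),w])
    return out
E
cat > pr.py <<'E'
import json,sys
from rig import env,viewer
from h import *
s=env.observe();print(s['time_s'],s['position'].round(4),s['grip_width'])
o=rows(s['tool_rot'],s['position'],json.loads(sys.argv[1]),int(sys.argv[2]));print(len(o));print(json.dumps(o[:20]));print(json.dumps(o[20:]))
E
python3 pr.py "[[0.564,0.001,111],[0.54,0.063,111],[0.518,0.13,85],[0.524,0.187,81.3],[0.538,0.28,81.3]]" 1
```

```text
7.1 [ 0.5859 -0.0549  0.0064] 0.050006811790104674
30
[[[0.0115, -0.0004, 0.0004], 0.1, 0.05], [[0.021, -0.0004, 0.0004], 0.1, 0.05], [[0.0305, -0.0004, 0.0004], 0.1, 0.05], [[0.04, -0.0004, 0.0004], 0.1, 0.05], [[0.0495, -0.0004, 0.0004], 0.1, 0.05], [[0.059, -0.0004, 0.0004], 0.1, 0.05], [[0.0685, -0.0004, 0.0004], 0.1, 0.05], [[0.078, -0.0005, 0.0004], 0.1, 0.05], [[0.0881, -0.0031, 0.0004], 3.8, 0.05], [[0.0985, -0.0057, 0.0004], 7.5, 0.05], [[0.1091, -0.0083, 0.0004], 11.3, 0.05], [[0.1199, -0.0108, 0.0004], 15.0, 0.05], [[0.1308, -0.0133, 0.0004], 18.7, 0.05], [[0.142, -0.0158, 0.0004], 22.4, 0.05], [[0.1534, -0.0181, 0.0005], 26.1, 0.05], [[0.1621, -0.0142, 0.0005], 26.7, 0.05], [[0.1708, -0.0103, 0.0005], 27.3, 0.05], [[0.1796, -0.0064, 0.0005], 28.0, 0.05], [[0.1883, -0.0025, 0.0005], 28.6, 0.05], [[0.1971, 0.0014, 0.0005], 29.2, 0.05]]
[[[0.2058, 0.0053, 0.0005], 29.8, 0.05], [[0.2149, 0.0104, 0.0005], 29.8, 0.05], [[0.224, 0.0156, 0.0005], 29.8, 0.05], [[0.2331, 0.0208, 0.0005], 29.8, 0.05], [[0.2422, 0.0259, 0.0005], 29.8, 0.05], [[0.2512, 0.0311, 0.0005], 29.8, 0.05], [[0.2603, 0.0363, 0.0005], 29.8, 0.05], [[0.2694, 0.0415, 0.0005], 29.8, 0.05], [[0.2785, 0.0466, 0.0005], 29.8, 0.05], [[0.2876, 0.0518, 0.0005], 29.8, 0.05]]
```

Request:
drive_tool:
  series:
    - [[0.012, 0, 0], 0, 0.05]
    - [[0.021, 0, 0], 0, 0.05]
    - [[0.03, 0, 0], 0, 0.05]
    - [[0.04, 0, 0], 0, 0.05]
    - [[0.049, 0, 0], 0, 0.05]
    - [[0.059, 0, 0], 0, 0.05]
    - [[0.068, 0, 0], 0, 0.05]
    - [[0.078, 0, 0], 0, 0.05]
    - [[0.088, -0.003, 0], 3.8, 0.05]
    - [[0.098, -0.006, 0], 7.5, 0.05]
    - [[0.109, -0.008, 0], 11.3, 0.05]
    - [[0.12, -0.011, 0], 15, 0.05]
    - [[0.131, -0.013, 0], 18.7, 0.05]
    - [[0.142, -0.016, 0], 22.4, 0.05]
    - [[0.153, -0.018, 0], 26, 0.05]
    - [[0.153, -0.018, 0], 26, 0.05]

```text
time_s: 8.7
position: [0.5128, 0.082, 0.0069]
tool_rot: [[0.086, 0.996, -0.0], [0.996, -0.086, 0.0], [0.0, -0.0, -1.0]]
ft_force: [-0.1, 0.2, -0.7]
grip_width: 0.05
gripper_force: 0.0
```

```bash
python3 pr.py "[[0.518,0.13,85],[0.524,0.187,81.3],[0.538,0.28,81.3]]" 1; python3 -c "
from rig import viewer
from h import *
for n in('scene','top'):
    r=viewer.get_image(n);print(*castings(r),sep='\n')
    if n=='scene':cv2.imwrite('pics/s1.png',r['img'][:,:,::-1])"
```

```text
8.7 [0.5128 0.082  0.0069] 0.05001617678200268
16
[[[-0.0002, 0.001, 0.0009], 0.1, 0.05], [[0.0093, 0.0006, 0.0009], 0.7, 0.05], [[0.0189, 0.0003, 0.0009], 1.3, 0.05], [[0.0285, -0.0, 0.0009], 1.9, 0.05], [[0.038, -0.0004, 0.0009], 2.5, 0.05], [[0.0476, -0.0007, 0.0009], 3.2, 0.05], [[0.0572, -0.0011, 0.0009], 3.8, 0.05], [[0.0676, -0.0004, 0.0009], 3.8, 0.05], [[0.0781, 0.0003, 0.0009], 3.8, 0.05], [[0.0885, 0.0009, 0.001], 3.8, 0.05], [[0.0989, 0.0016, 0.001], 3.8, 0.05], [[0.1093, 0.0023, 0.001], 3.8, 0.05], [[0.1198, 0.0029, 0.001], 3.8, 0.05], [[0.1302, 0.0036, 0.001], 3.8, 0.05], [[0.1406, 0.0043, 0.001], 3.8, 0.05], [[0.1511, 0.0049, 0.001], 3.8, 0.05]]
[]
(365, 258, 17.9, array([0.6757, 0.0102]))
(273, 235, 17.3, array([ 0.4473, -0.0573]))
(341, 294, 20.8, array([ 0.4451, -0.053 ]))
(311, 188, 20.2, array([0.6729, 0.0169]))
```

View pics/s1.png

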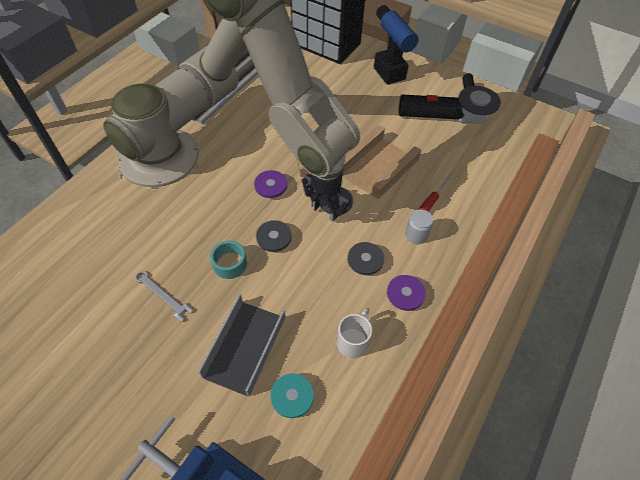

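The casting is sitting in the finger cradle at about (334,203), just in front of the timber mouth. I'll continue in.

Request:
drive_tool:
  series:
    - [[0.009, 0, 0], 0.7, 0.05]
    - [[0.019, 0, 0], 1.3, 0.05]
    - [[0.028, 0, 0], 1.9, 0.05]
    - [[0.038, 0, 0], 2.5, 0.05]
    - [[0.048, -0.001, 0], 3.2, 0.05]
    - [[0.057, -0.001, 0], 3.8, 0.05]
    - [[0.068, 0, 0], 3.8, 0.05]
    - [[0.078, 0, 0], 3.8, 0.05]
    - [[0.088, 0.001, 0], 3.8, 0.05]
    - [[0.098, 0.002, 0], 3.8, 0.05]
    - [[0.108, 0.002, 0], 3.8, 0.05]
    - [[0.118, 0.003, 0], 3.8, 0.05]
    - [[0.128, 0.003, 0], 3.8, 0.05]
    - [[0.135, 0.004, 0], 3.8, 0.05]
    - [[0.14, 0.004, 0], 3.8, 0.05]
    - [[0.14, 0.004, 0], 3.8, 0.05]

```text
time_s: 10.4
position: [0.5299, 0.2207, 0.0065]
tool_rot: [[0.152, 0.988, 0.0], [0.988, -0.152, 0.001], [0.001, 0.0, -1.0]]
ft_force: [0.5, -1.3, -0.0]
grip_width: 0.0502
gripper_force: 0.0
```

Request:
drive_tool:
  series:
    - [[-0.02, 0, 0], 0, 0.05]
    - [[-0.06, 0, -0.02], 0, 0.05]
    - [[-0.1, 0, -0.06], 0, 0.05]
    - [[-0.14, 0, -0.07], 0, 0.05]
    - [[-0.19, 0, -0.07], 0, 0.05]
    - [[-0.2, 0, -0.07], 0, 0.05]

```text
time_s: 11.0
position: [0.4993, 0.0185, 0.0773]
tool_rot: [[0.156, 0.988, 0.002], [0.988, -0.156, -0.0], [0.0, 0.002, -1.0]]
ft_force: [-0.0, 1.0, -0.2]
grip_width: 0.0502
gripper_force: 0.0
```

```bash
python3 -c "
from rig import viewer,env
from h import *
for n in('scene','top'):
    r=viewer.get_image(n);print(*castings(r),sep='\n')
s=env.observe();print(s['time_s'],s['position'],s['tool_rot'].round(3))"
```

```text
(365, 258, 17.8, array([0.6757, 0.0102]))
(273, 235, 17.3, array([ 0.4474, -0.0574]))
(368, 170, 15.9, array([0.5388, 0.2653]))
(342, 294, 20.1, array([ 0.4441, -0.0563]))
(193, 248, 20.8, array([0.537 , 0.2687]))
(311, 188, 20.2, array([0.673 , 0.0168]))
11.1 [0.49944633 0.02093971 0.07672332] [[ 0.155  0.988  0.001]
 [ 0.988 -0.155  0.001]
 [ 0.001  0.001 -1.   ]]
```

Request:
drive_tool:
  series:
    - [[-0.02, -0.04, 0], -8, 0.05]
    - [[-0.042, -0.085, 0], -16, 0.05]
    - [[-0.042, -0.085, 0], -24, 0.05]
    - [[-0.042, -0.085, 0], -32, 0.05]
    - [[-0.042, -0.085, 0], -40, 0.05]
    - [[-0.042, -0.085, 0], -47, 0.05]
    - [[-0.042, -0.085, 0.04], -47, 0.05]
    - [[-0.042, -0.085, 0.07], -47, 0.05]
    - [[-0.042, -0.085, 0.07], -47, 0.05]
    - [[-0.042, -0.085, 0.07], -47, 0.05]

```text
time_s: 12.1
position: [0.4092, -0.0056, 0.0068]
tool_rot: [[-0.62, 0.785, -0.001], [0.785, 0.62, 0.001], [0.001, -0.0, -1.0]]
ft_force: [1.0, 0.2, 0.9]
grip_width: 0.0499
gripper_force: 0.0
```

```bash
python3 pr.py "[[0.446,-0.055,-52],[0.485,-0.105,-52],[0.519,-0.145,-75],[0.532,-0.205,-78.4],[0.557,-0.327,-78.4]]" -1
```

```text
12.1 [ 0.4092 -0.0056  0.0068] 0.04991861790114844
30
[[[-0.0131, -0.0015, 0.0008], 0.3, 0.05], [[-0.0236, -0.0016, 0.0008], 0.3, 0.05], [[-0.0342, -0.0016, 0.0008], 0.3, 0.05], [[-0.0448, -0.0017, 0.0008], 0.3, 0.05], [[-0.0553, -0.0018, 0.0007], 0.3, 0.05], [[-0.0659, -0.0018, 0.0007], 0.3, 0.05], [[-0.0765, -0.0019, 0.0007], 0.3, 0.05], [[-0.0871, 0.0024, 0.0007], 4.9, 0.05], [[-0.0981, 0.0066, 0.0007], 9.5, 0.05], [[-0.1094, 0.0108, 0.0007], 14.1, 0.05], [[-0.121, 0.0149, 0.0007], 18.7, 0.05], [[-0.1329, 0.0189, 0.0007], 23.3, 0.05], [[-0.1423, 0.0149, 0.0007], 23.9, 0.05], [[-0.1517, 0.0108, 0.0007], 24.5, 0.05], [[-0.161, 0.0067, 0.0007], 25.0, 0.05], [[-0.1704, 0.0027, 0.0006], 25.6, 0.05], [[-0.1798, -0.0014, 0.0006], 26.2, 0.05], [[-0.1892, -0.0055, 0.0006], 26.7, 0.05], [[-0.1985, -0.0101, 0.0006], 26.7, 0.05], [[-0.2078, -0.0148, 0.0006], 26.7, 0.05]]
[[[-0.2171, -0.0195, 0.0006], 26.7, 0.05], [[-0.2263, -0.0242, 0.0006], 26.7, 0.05], [[-0.2356, -0.0288, 0.0006], 26.7, 0.05], [[-0.2449, -0.0335, 0.0006], 26.7, 0.05], [[-0.2541, -0.0382, 0.0006], 26.7, 0.05], [[-0.2634, -0.0428, 0.0006], 26.7, 0.05], [[-0.2727, -0.0475, 0.0006], 26.7, 0.05], [[-0.2819, -0.0522, 0.0006], 26.7, 0.05], [[-0.2912, -0.0568, 0.0006], 26.7, 0.05], [[-0.3005, -0.0615, 0.0005], 26.7, 0.05]]
```

Request:
drive_tool:
  series:
    - [[-0.013, -0.002, 0], 0.3, 0.05]
    - [[-0.024, -0.002, 0], 0.3, 0.05]
    - [[-0.034, -0.002, 0], 0.3, 0.05]
    - [[-0.045, -0.002, 0], 0.3, 0.05]
    - [[-0.055, -0.002, 0], 0.3, 0.05]
    - [[-0.066, -0.002, 0], 0.3, 0.05]
    - [[-0.0765, -0.002, 0], 0.3, 0.05]
    - [[-0.087, 0.002, 0], 5, 0.05]
    - [[-0.098, 0.007, 0], 9.5, 0.05]
    - [[-0.109, 0.011, 0], 14, 0.05]
    - [[-0.121, 0.015, 0], 18.7, 0.05]
    - [[-0.133, 0.019, 0], 23.3, 0.05]
    - [[-0.142, 0.015, 0], 23.9, 0.05]
    - [[-0.152, 0.011, 0], 24.5, 0.05]
    - [[-0.152, 0.011, 0], 24.5, 0.05]

```text
time_s: 13.6
position: [0.5121, -0.1207, 0.0065]
tool_rot: [[-0.237, 0.971, 0.001], [0.971, 0.237, -0.001], [-0.001, 0.001, -1.0]]
ft_force: [-0.2, 0.2, -0.2]
grip_width: 0.05
gripper_force: 0.0
```

```bash
python3 pr.py "[[0.523,-0.165,-76],[0.532,-0.205,-78.4],[0.557,-0.327,-78.4]]" -1; python3 -c "
from rig import viewer
from h import *
for n in('scene','top'):
    r=viewer.get_image(n);print(*castings(r),sep='\n')"
```

```text
13.6 [ 0.5121 -0.1207  0.0065] 0.05002508447616826
17
[[[0.0029, -0.0002, 0.0005], -0.3, 0.05], [[-0.0074, 0.0002, 0.0005], 0.3, 0.05], [[-0.0176, 0.0005, 0.0005], 0.9, 0.05], [[-0.0279, 0.0008, 0.0005], 1.5, 0.05], [[-0.0381, 0.0011, 0.0005], 2.1, 0.05], [[-0.0485, 0.0007, 0.0005], 2.1, 0.05], [[-0.0589, 0.0003, 0.0005], 2.1, 0.05], [[-0.0693, -0.0, 0.0005], 2.1, 0.05], [[-0.0796, -0.0004, 0.0005], 2.1, 0.05], [[-0.09, -0.0008, 0.0006], 2.1, 0.05], [[-0.1004, -0.0012, 0.0006], 2.1, 0.05], [[-0.1107, -0.0016, 0.0006], 2.1, 0.05], [[-0.1211, -0.002, 0.0006], 2.1, 0.05], [[-0.1315, -0.0024, 0.0006], 2.1, 0.05], [[-0.1419, -0.0028, 0.0006], 2.1, 0.05], [[-0.1522, -0.0032, 0.0006], 2.1, 0.05], [[-0.1626, -0.0036, 0.0006], 2.1, 0.05]]
[]
(273, 282, 20.0, array([ 0.5256, -0.1685]))
(365, 257, 18.1, array([0.6743, 0.0123]))
(368, 170, 15.9, array([0.5388, 0.2653]))
(193, 248, 20.8, array([0.537 , 0.2687]))
(311, 188, 20.3, array([0.6726, 0.0164]))
```

Request:
drive_tool:
  series:
    - [[-0.007, 0, 0], 0.3, 0.05]
    - [[-0.018, 0, 0], 0.9, 0.05]
    - [[-0.028, 0.001, 0], 1.5, 0.05]
    - [[-0.038, 0.001, 0], 2.1, 0.05]
    - [[-0.048, 0.001, 0], 2.1, 0.05]
    - [[-0.059, 0, 0], 2.1, 0.05]
    - [[-0.069, 0, 0], 2.1, 0.05]
    - [[-0.08, 0, 0], 2.1, 0.05]
    - [[-0.09, -0.001, 0], 2.1, 0.05]
    - [[-0.1, -0.001, 0], 2.1, 0.05]
    - [[-0.11, -0.002, 0], 2.1, 0.05]
    - [[-0.12, -0.002, 0], 2.1, 0.05]
    - [[-0.13, -0.002, 0], 2.1, 0.05]
    - [[-0.14, -0.003, 0], 2.1, 0.05]
    - [[-0.15, -0.003, 0], 2.1, 0.05]
    - [[-0.155, -0.003, 0], 2.1, 0.05]
    - [[-0.155, -0.003, 0], 2.1, 0.05]

```text
time_s: 15.4
position: [0.5458, -0.2712, 0.0065]
tool_rot: [[-0.201, 0.98, 0.0], [0.98, 0.201, -0.001], [-0.001, 0.0, -1.0]]
ft_force: [-0.1, 0.7, -0.4]
grip_width: 0.0498
gripper_force: 0.0
```

Request:
drive_tool:
  series:
    - [[0.02, 0, 0], 0, 0.05]
    - [[0.05, 0, -0.03], 0, 0.05]
    - [[0.09, 0, -0.07], 0, 0.05]
    - [[0.14, 0, -0.08], 0, 0.05]
    - [[0.18, 0, -0.08], 0, 0.05]
    - [[0.22, 0, -0.08], 0, 0.05]
    - [[0.22, 0, -0.08], 0, 0.05]

```text
time_s: 16.1
position: [0.4996, -0.0506, 0.0869]
tool_rot: [[-0.207, 0.978, -0.001], [0.978, 0.207, 0.001], [0.001, -0.001, -1.0]]
ft_force: [-0.7, -1.0, -0.2]
grip_width: 0.0501
gripper_force: 0.0
```

```bash
python3 -c "
from rig import viewer,env
from h import *
for n in('scene','top'):
    r=viewer.get_image(n);print(*castings(r),sep='\n'); cv2.imwrite('pics/e_%s.png'%n,r['img'][:,:,::-1])
s=env.observe();print(s['time_s'],s['position'],s['tool_rot'].round(3))"
```

```text
(244, 341, 20.7, array([ 0.5575, -0.323 ]))
(365, 258, 18.0, array([0.6749, 0.0115]))
(367, 169, 15.9, array([0.5379, 0.2663]))
(193, 248, 20.8, array([0.537 , 0.2687]))
(464, 245, 20.9, array([ 0.5545, -0.3178]))
(311, 188, 20.1, array([0.6728, 0.0169]))
16.2 [ 0.50136078 -0.0543177   0.086889  ] [[-0.204  0.979  0.001]
 [ 0.979  0.204 -0.001]
 [-0.001  0.001 -1.   ]]
```

View pics/e_top.png

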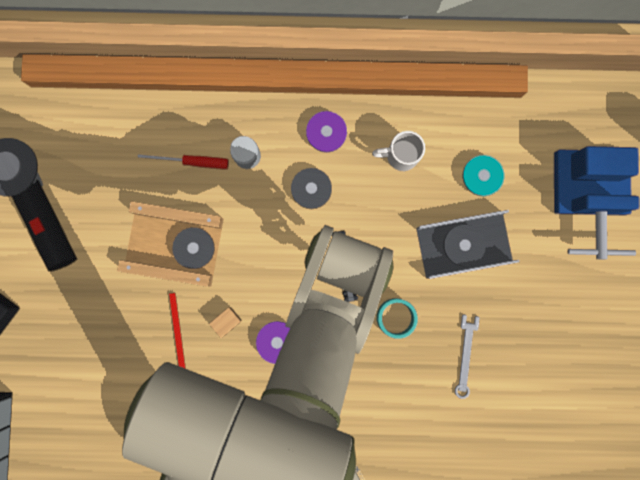

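Both placed castings sit inside their bays, at (193,248) and (464,245). Next is the last one at (311,188).

Request:
drive_tool:
  series:
    - [[0.02, 0.04, 0], 8, 0.05]
    - [[0.03, 0.09, 0], 16, 0.05]
    - [[0.04, 0.13, 0], 24, 0.05]
    - [[0.05, 0.18, 0], 32, 0.05]
    - [[0.06, 0.22, 0], 40, 0.05]
    - [[0.063, 0.234, 0], 48, 0.05]
    - [[0.063, 0.234, 0], 56, 0.05]
    - [[0.063, 0.234, 0], 59.8, 0.05]
    - [[0.063, 0.234, 0], 59.8, 0.05]
    - [[0.063, 0.234, 0.04], 59.8, 0.05]
    - [[0.063, 0.234, 0.08], 59.8, 0.05]
    - [[0.063, 0.234, 0.08], 59.8, 0.05]
    - [[0.063, 0.234, 0.08], 59.8, 0.05]

```text
time_s: 17.5
position: [0.7181, 0.0534, 0.0071]
tool_rot: [[0.745, 0.667, 0.0], [0.667, -0.745, -0.0], [0.0, 0.0, -1.0]]
ft_force: [-0.1, 0.2, 0.0]
grip_width: 0.0498
gripper_force: 0.0
```

```bash
python3 pr.py "[[0.673,0.015,-138],[0.60,-0.05,-138],[0.55,-0.10,-125],[0.525,-0.14,-105],[0.5235,-0.17,-85],[0.533,-0.21,-78.4],[0.547,-0.279,-78.4]]" -1
```

```text
17.5 [0.7181 0.0534 0.0071] 0.04979438547911807
37
[[[-0.0107, -0.0017, 0.0011], -0.1, 0.05], [[-0.0216, -0.0017, 0.0011], -0.1, 0.05], [[-0.0324, -0.0017, 0.0011], -0.1, 0.05], [[-0.0433, -0.0018, 0.0011], -0.1, 0.05], [[-0.0541, -0.0018, 0.0011], -0.1, 0.05], [[-0.065, -0.0018, 0.0011], -0.1, 0.05], [[-0.0759, -0.0019, 0.0011], -0.1, 0.05], [[-0.0867, -0.0019, 0.0011], -0.1, 0.05], [[-0.0976, -0.002, 0.0011], -0.1, 0.05], [[-0.1085, -0.002, 0.0011], -0.1, 0.05], [[-0.1186, -0.003, 0.0011], -2.0, 0.05], [[-0.1287, -0.004, 0.0011], -3.8, 0.05], [[-0.1389, -0.005, 0.0011], -5.7, 0.05], [[-0.1492, -0.0061, 0.0011], -7.6, 0.05], [[-0.1595, -0.0071, 0.0011], -9.4, 0.05], [[-0.1699, -0.0081, 0.0011], -11.3, 0.05], [[-0.1803, -0.009, 0.0011], -13.1, 0.05], [[-0.1903, -0.0097, 0.0011], -17.1, 0.05], [[-0.2004, -0.0103, 0.0011], -21.1, 0.05], [[-0.2108, -0.0108, 0.0011], -25.1, 0.05]]
[[[-0.2214, -0.0112, 0.0011], -29.1, 0.05], [[-0.2323, -0.0114, 0.0011], -33.1, 0.05], [[-0.24, -0.0095, 0.0011], -38.1, 0.05], [[-0.248, -0.0074, 0.0011], -43.1, 0.05], [[-0.2564, -0.005, 0.0011], -48.1, 0.05], [[-0.2649, -0.0024, 0.0011], -53.1, 0.05], [[-0.2709, 0.0058, 0.0011], -54.8, 0.05], [[-0.277, 0.0141, 0.0011], -56.4, 0.05], [[-0.2831, 0.0223, 0.0011], -58.1, 0.05], [[-0.2892, 0.0307, 0.0011], -59.7, 0.05], [[-0.2943, 0.0393, 0.0011], -59.7, 0.05], [[-0.2994, 0.048, 0.0011], -59.7, 0.05], [[-0.3045, 0.0567, 0.0011], -59.7, 0.05], [[-0.3095, 0.0654, 0.0011], -59.7, 0.05], [[-0.3146, 0.074, 0.0011], -59.7, 0.05], [[-0.3197, 0.0827, 0.0011], -59.7, 0.05], [[-0.3248, 0.0914, 0.0011], -59.7, 0.05]]
```

Request:
drive_tool:
  series:
    - [[-0.011, -0.002, 0], 0, 0.05]
    - [[-0.022, -0.002, 0], 0, 0.05]
    - [[-0.032, -0.002, 0], 0, 0.05]
    - [[-0.043, -0.002, 0], 0, 0.05]
    - [[-0.054, -0.002, 0], 0, 0.05]
    - [[-0.065, -0.002, 0], 0, 0.05]
    - [[-0.076, -0.002, 0], 0, 0.05]
    - [[-0.087, -0.002, 0], 0, 0.05]
    - [[-0.098, -0.002, 0], 0, 0.05]
    - [[-0.108, -0.002, 0], 0, 0.05]
    - [[-0.119, -0.003, 0], -2, 0.05]
    - [[-0.129, -0.004, 0], -4, 0.05]
    - [[-0.139, -0.005, 0], -6, 0.05]
    - [[-0.149, -0.006, 0], -8, 0.05]
    - [[-0.16, -0.007, 0], -9.5, 0.05]
    - [[-0.17, -0.008, 0], -11, 0.05]
    - [[-0.18, -0.009, 0], -13, 0.05]
    - [[-0.19, -0.01, 0], -17, 0.05]
    - [[-0.2, -0.01, 0], -21, 0.05]
    - [[-0.2, -0.01, 0], -21, 0.05]

```text
time_s: 19.5
position: [0.5605, -0.0726, 0.0062]
tool_rot: [[0.457, 0.89, -0.002], [0.89, -0.457, 0.0], [-0.001, -0.002, -1.0]]
ft_force: [0.2, -0.5, 1.0]
grip_width: 0.0502
gripper_force: 0.0
```

```bash
python3 pr.py "[[0.54,-0.116,-117],[0.525,-0.14,-105],[0.5235,-0.17,-85],[0.533,-0.21,-78.4],[0.547,-0.279,-78.4]]" -1; python3 -c "
from rig import viewer
from h import *
for n in('scene','top'):
    r=viewer.get_image(n);print(*castings(r),sep='\n')"
```

```text
19.5 [ 0.5605 -0.0726  0.0062] 0.05020957587231565
19
[[[0.0005, 0.0014, 0.0002], -0.2, 0.05], [[-0.0091, -0.0028, 0.0002], -4.2, 0.05], [[-0.0188, -0.0069, 0.0003], -8.2, 0.05], [[-0.0288, -0.0111, 0.0003], -12.2, 0.05], [[-0.0367, -0.0121, 0.0003], -17.2, 0.05], [[-0.045, -0.013, 0.0003], -22.2, 0.05], [[-0.0536, -0.0137, 0.0003], -27.2, 0.05], [[-0.0626, -0.0143, 0.0003], -32.2, 0.05], [[-0.0711, -0.0088, 0.0003], -33.8, 0.05], [[-0.0797, -0.0033, 0.0003], -35.5, 0.05], [[-0.0884, 0.0023, 0.0003], -37.1, 0.05], [[-0.097, 0.0079, 0.0003], -38.8, 0.05], [[-0.1049, 0.0142, 0.0003], -38.8, 0.05], [[-0.1128, 0.0204, 0.0003], -38.8, 0.05], [[-0.1206, 0.0267, 0.0003], -38.8, 0.05], [[-0.1285, 0.033, 0.0003], -38.8, 0.05], [[-0.1363, 0.0393, 0.0002], -38.8, 0.05], [[-0.1442, 0.0455, 0.0002], -38.8, 0.05], [[-0.152, 0.0518, 0.0002], -38.8, 0.05]]
[]
(244, 341, 20.7, array([ 0.5569, -0.3227]))
(290, 271, 18.2, array([ 0.5408, -0.1206]))
(367, 170, 15.8, array([0.5393, 0.2634]))
(193, 248, 20.8, array([0.5368, 0.2686]))
(464, 245, 20.9, array([ 0.5545, -0.3178]))
```

Tracking is good. I'll turn up to the mouth and stop there to check.

Request:
drive_tool:
  series:
    - [[-0.009, -0.003, 0], -4, 0.05]
    - [[-0.019, -0.007, 0], -8, 0.05]
    - [[-0.029, -0.011, 0], -12, 0.05]
    - [[-0.037, -0.012, 0], -17, 0.05]
    - [[-0.045, -0.013, 0], -22, 0.05]
    - [[-0.054, -0.014, 0], -27, 0.05]
    - [[-0.063, -0.014, 0], -32, 0.05]
    - [[-0.071, -0.009, 0], -34, 0.05]
    - [[-0.071, -0.009, 0], -34, 0.05]

```text
time_s: 20.5
position: [0.5217, -0.1315, 0.0063]
tool_rot: [[-0.118, 0.993, -0.0], [0.993, 0.118, -0.0], [-0.0, -0.0, -1.0]]
ft_force: [-0.2, 0.0, 0.0]
grip_width: 0.0499
gripper_force: 0.0
```

```bash
python3 pr.py "[[0.526,-0.18,-83],[0.533,-0.21,-78.4],[0.547,-0.279,-78.4]]" -1; python3 -c "
from rig import viewer
from h import *
for n in('scene','top'):
    r=viewer.get_image(n);print(*castings(r),sep='\n')"
```

```text
20.5 [ 0.5217 -0.1315  0.0063] 0.04989735562788272
11
[[[-0.0001, -0.0017, 0.0003], -0.2, 0.05], [[-0.0104, -0.0018, 0.0003], -1.8, 0.05], [[-0.0206, -0.002, 0.0003], -3.3, 0.05], [[-0.0309, -0.0021, 0.0003], -4.8, 0.05], [[-0.0409, -0.0013, 0.0003], -4.8, 0.05], [[-0.051, -0.0005, 0.0003], -4.8, 0.05], [[-0.061, 0.0004, 0.0003], -4.8, 0.05], [[-0.071, 0.0012, 0.0003], -4.8, 0.05], [[-0.081, 0.002, 0.0003], -4.8, 0.05], [[-0.0911, 0.0028, 0.0003], -4.8, 0.05], [[-0.1011, 0.0037, 0.0003], -4.8, 0.05]]
[]
(244, 341, 20.7, array([ 0.5569, -0.3227]))
(271, 288, 19.3, array([ 0.5294, -0.1838]))
(367, 170, 16.0, array([0.5385, 0.2651]))
(193, 248, 20.8, array([0.537 , 0.2687]))
(464, 245, 20.9, array([ 0.5545, -0.3178]))
```

Request:
drive_tool:
  series:
    - [[-0.01, -0.002, 0], -1.8, 0.05]
    - [[-0.02, -0.002, 0], -3.3, 0.05]
    - [[-0.03, -0.002, 0], -4.8, 0.05]
    - [[-0.04, -0.001, 0], -4.8, 0.05]
    - [[-0.05, 0, 0], -4.8, 0.05]
    - [[-0.058, 0, 0], -4.8, 0.05]
    - [[-0.066, 0.001, 0], -4.8, 0.05]
    - [[-0.074, 0.001, 0], -4.8, 0.05]
    - [[-0.081, 0.002, 0], -4.8, 0.05]
    - [[-0.087, 0.003, 0], -4.8, 0.05]
    - [[-0.093, 0.003, 0], -4.8, 0.05]
    - [[-0.098, 0.004, 0], -4.8, 0.05]
    - [[-0.102, 0.004, 0], -4.8, 0.05]
    - [[-0.102, 0.004, 0], -4.8, 0.05]

```text
time_s: 22.0
position: [0.538, -0.2325, 0.0066]
tool_rot: [[-0.202, 0.979, 0.001], [0.979, 0.202, -0.001], [-0.001, 0.0, -1.0]]
ft_force: [-0.1, -0.1, -0.6]
grip_width: 0.0499
gripper_force: 0.0
```

Request:
drive_tool:
  series:
    - [[0.02, 0, 0], 0, 0.05]
    - [[0.05, 0, -0.03], 0, 0.05]
    - [[0.09, 0, -0.07], 0, 0.05]
    - [[0.14, 0, -0.12], 0, 0.05]
    - [[0.18, 0, -0.12], 0, 0.05]
    - [[0.2, 0, -0.12], 0, 0.05]
    - [[0.2, 0, -0.12], 0, 0.05]

```text
time_s: 22.7
position: [0.4967, -0.0328, 0.1279]
tool_rot: [[-0.206, 0.979, 0.002], [0.979, 0.206, -0.0], [-0.001, 0.002, -1.0]]
ft_force: [0.2, -0.1, -0.6]
grip_width: 0.05
gripper_force: 0.0
```

```bash
python3 -c "
from rig import viewer
from h import *
B={'T':((.544,.3165),(.152,.988)),'S':((.556,-.323),(.2,-.98))}
for n in('scene','top'):
    r=viewer.get_image(n); cv2.imwrite('pics/f_%s.png'%n,r['img'][:,:,::-1])
    for c in castings(r):
        b=B['T' if c[3][1]>0 else 'S'];d=c[3]-b[0];u=np.array(b[1]);print(n,c,'along',(d@u).round(3),'across',(d@[u[1],-u[0]]).round(3))"
```

```text
scene (245, 343, 38.1, array([ 0.5603, -0.325 ])) along 0.003 across -0.004
scene (367, 169, 16.0, array([0.5381, 0.2665])) along -0.05 across 0.002
top (193, 248, 20.8, array([0.537 , 0.2687])) along -0.048 across 0.0
top (464, 241, 40.0, array([ 0.5636, -0.317 ])) along -0.004 across -0.009
```

View pics/f_top.png

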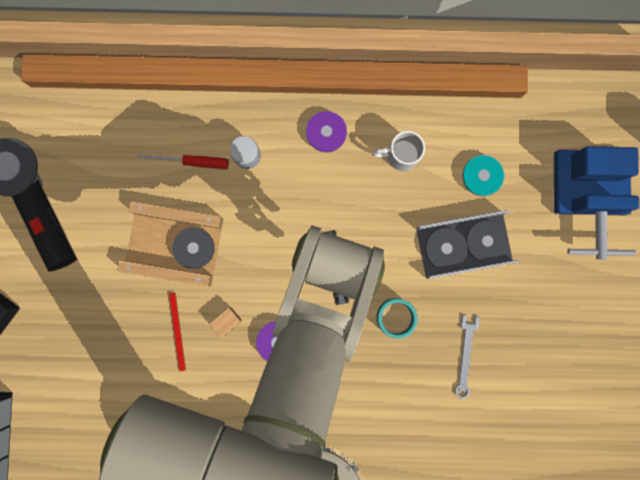

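The two hollow castings sit evenly in the steel bay at (446,248) and (487,241), and the solid one is in the timber bay at (193,248). The bystanders have not moved, so I'm handing in.

```bash
python3 -c "
from rig import env
print(env.close_job())"
```

```text
the job is handed in; nothing more can be done
None
```

The job is handed in: the one solid casting (the middle one at the start) is in the timber bay, the two hollow ones are in the steel bay, and the final pictures show all three inside the limits with no bystander visibly moved, though no verdict came back.

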